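# Free the locking bolt and slide the loaded carrier tray into the marking cabinet

### The arm

A 6-joint arm with a two-finger parallel gripper is mounted at the origin on a cart in front of the work surface, level with it; the furniture and walls round the work are solid. World frame = base frame: x ahead of the robot, y to its left, z up, the work surface at z = 0. Lengths are in mm, angles in rad, forces in N, time in s.
With the tool pointing down it reaches from about 275 to 750 mm from the base axis. Payload 10.2 kg.
Tool frame: the origin (TCP) lies at the very end of the fingers, on their centre line; the grasp point (between the pads) lies ctrl.grip_depth behind it (ctrl.grip_depth is the distance from the TCP to the grasp point, in mm); z points along the fingers, y is the direction in which the jaws open and shut (so a half turn about z gives the same grasp; the last joint's range is limited). The gripper opens to 85 mm and grips with 20 to 120 N. Pads are 22 mm wide; open, the fingers measure 114 mm over their backs; the gripper's body (76 mm by 85 mm) begins 54 mm behind the grasp point. The pads swing forward as they close: fully open they stand 13 mm farther back than shut.
Start: joints at [1.042, 0.313, 1.498, -0, 1.331, -0.223], TCP at [158.067, 500.645, 231.294] pointing down, gripper open.
Joint ranges: [-2.94, 2.94], [-0.97, 2.17], [0.19, 2.56], [-1.23, 4.37], [0.02, 3.11], [-2.88, 2.88]. Speed limits (rad/s): [2.39, 2.39, 3.01, 3.14, 3.14, 3.14].

### API

Orientations are given as a unit quaternion [w, x, y, z].
In Python, from rig import telemetry, eyes, ctrl, nets gives the robot as it stands. The module is installed in compiled form; this text tells all that it offers.
- The arm moves only by the tool drive_tool, never from a script. Its argument "series" is text: rows parted by semicolons, each of 7 numbers parted by spaces: the shift along the tool's x, y, z normalised to -1 to 1, where 1 is 0.12 m, then the turn, a rotation vector about the tool's x, y, z normalised to -1 to 1, where 1 is 0.5 rad, then the opening, from 0 (shut) to 1 (fully open). In form: tx ty tz wx wy wz hand; .... A call has 1 to 20 rows; each row is the pose to reach, as a shift and turn from the pose measured when the call began, along the tool's axes at that moment; what a row does not reach only later rows make up. A row lasts 1/10 s, in which the tool goes at most 50 mm and 8.59 degrees, less where a joint would pass 70% of its speed; a pose out of reach is approached as far as the arm can. A call with a number of a shift or a turn outside -1 to 1 is refused whole. A call with a gripper value outside its range is refused whole. The fingers move at their own pace and stop on an object; "newtons" is the grip in N (left out, the last holds). Time passes only in rows, so rows that repeat a pose let the fingers close. It gives the time, the measured TCP pose, the force and the opening at its end, in the units of the state.
- telemetry.sense(): the state, without advancing time (a new reading comes with each control period).
- eyes.capture(name): name is "scene" or "top" or "wrist"; returns a dict with "frame" (480x640x3 uint8, red, green, blue), "fx", "fy", "cx", "cy" (pixels), "view" (4x4, takes a point from world to camera coordinates). Camera axes: x right, y up, looking along -z (the intrinsics and any distortion apply to the point x, -y, -z); pixel columns grow to the right and rows downward; lengths in mm; the calibration is good to about 2 mm. A picture is of the moment at which its call begins. There is no depth.
- ctrl.finish_job(): hands the job in, once; it reports no verdict.
Trained networks look in a picture, given as the dict that the camera call returned (one of the last four; its "shot" number tells which), for a name from the list of things; names that differ only in an ending like _2 or _b are one class to them, and where a whole thing is asked for, a point or a joint stands for the part that bears it (a point fixed in the world has none). Each returns a list of dicts, best first, with "confidence" (0 to 1); they miss things now and then, are a little off and sometimes report something else, mostly with a low value. They report only what shows in the picture. A call takes as long as a camera call.
- nets.spot_in(name, picture): "rect" ([left, top, right, bottom] in pixels, round what is visible of it).
The state is a dict: "time_s": time; "joints": joint angles; "dq": joint speeds; "tau": joint torques, N m; "eef_pos": TCP position; "ee_rot": TCP orientation; "force": force on the tool from outside, world axes, zero at the start; "wrist_torque": the same for the moment, N m; "grip_width": opening from 0.0 (shut) to 1.0 (fully open).
Only numpy, scipy, OpenCV 4.12 (cv2) and the standard library are available. Lean on these libraries where they do the work, as an engineer would, in place of code of your own. Each camera call takes 0.05 s, during which the arm holds its last target. There are 200 camera calls.

### The job

First free the marking cabinet's locking bolt: push its sprung cap down against its catch, twist it anticlockwise to its stop and let it spring up, so that the bolt is out of the tray opening. Then lift the loaded tray out of its nest by its sides, set it down on the cabinet's loading ledge, nose towards the opening, and let go of it there; then take it by its upright handle and slide it fully home. Keep the tray level with its three housings in their pockets, do not disturb the other things on the bench, and let go at the end.

Things in the scene. Friction and masses are not known exactly. Their poses are not given: they have to be found in the camera images.
- cabinet: Fixed grey marking cabinet, 195 x 110 mm, flat roof 80 mm above the bench; on the roof's closed end (x > 127 mm) a white box with black top, to 151 mm. Place and yaw vary. Origin on the bench under the middle of the tray opening; z up, x points INTO the opening (the way the tray travels), y to the left of that. On the -y side a panel with a dial.
- slot_mouth (a point): Middle of the lower edge of the tray opening (cabinet x = 0, z = 30 mm); axes as the cabinet's. Opening 50 mm wide, 44 mm high; the channel behind it keeps that section up to a stop at x = 175 mm. Two steel lead-in plates, 22 mm high, stand before it: 74 mm apart at x = -27 mm, narrowing to 50 mm at x = 0.
- ledge (a point): Point on top of the steel loading ledge at cabinet x = -90 mm; axes as the cabinet's. The ledge is level with the channel's floor (30 mm above the bench), 5 mm thick, reaches from the opening to x = -160 mm and is 40 mm wide, narrower than the tray: fingers can go down beside a tray lying on it. Only its last 29 mm before the opening are 76 mm wide.
- cap_grip (a point): Point in the bar grip of the bolt's sprung cap; moves with it. Bar: black, 46 mm along this point's x, 12 mm thick along its y, its top 9 mm above this point, standing on a 52 mm disc whose top is 11 mm below it. Cap's vertical axis: cabinet x = 55, y = +19 mm, above the roof. Caught: bar along the cabinet's x, this point 139 mm above the bench.
- bolt (a joint): Height of locking bolt and cap, m: 0 = caught (bolt bars the tray opening, its foot 46 mm above the bench), -0.008 = pressed fully down, +0.016 = sprung up (foot at 62 mm, clear of the tray's walls and of the housings). A spring pushes it up: 9 N when caught, 10.5 N pressed, 6 N when up.
- bolt_cap (a joint): Turn of the cap, rad, growing anticlockwise seen from above; 0 = in its catch. It cannot turn until pressed down more than 5 mm (6 to 8 mm is right). Keep it pressed and turn it to the stop at 1.10; from about 1.0 on the slot is open and the spring lifts cap and bolt by 16 mm as soon as the hand gives way; it stays up by itself.
- bolt_tip (a point): Centre of the foot of the locking bolt, an 8 mm steel pin under the cap that bars the tray opening while caught.
- nest: Fixed loading nest, aluminium plate 12 mm thick with white stops; the tray stands on it at the start. Place and yaw vary; origin on the bench under the tray's, axes as the tray's. From x = -88 to +57 mm the plate is 40 mm wide: fingers can go down beside the tray. Round the nose (x > 59 mm) stops 66 mm wide, 32 mm high.
- nest_block (a point): Middle of the top of the nest's white rear block (66 mm wide, x = -89 to -153 mm in the nest, top 52 mm above the bench), whose 18 mm slot encloses the tray's handle so that it cannot be gripped there. The tray lifts straight up out of it, clear after 45 mm.
- tray: Aluminium carrier tray with three valve housings, 0.7 kg in all. Box 170 mm (x) by 46 mm (y), walls 26 mm high; origin in the middle of the box's underside, about under the centre of mass; z up, x towards the nose (face at +85 mm), which goes in first. Load up to 42 mm above the underside. Carry it gripped across the 46 mm at the middle. Fully home: origin at cabinet x = +90 mm, z = 30 mm.
- tray_handle (a point): Point in the tray's upright black handle, 130 mm behind the tray's origin and 26 mm above its underside; axes as the tray's. The handle is 24 mm long (x), 10 mm thick (y), from 5 to 38 mm above the underside, on a 10 mm wide stem. With the tray fully home it stands 40 mm in front of the opening.
- housing_1: Aluminium valve housing in the tray's rear pocket, 30 x 49 mm, body 22 mm high, round boss to 31 mm; origin at the middle of its underside, 4 mm above the tray's underside.
- housing_2: Aluminium valve housing in the tray's middle pocket, 30 x 49 mm, body 22 mm high, round boss with pressed-in sleeve to 37 mm; origin at the middle of its underside, 4 mm above the tray's underside.
- housing_4: Aluminium valve housing in the tray's front pocket, 30 x 49 mm, body 22 mm high, round boss to 31 mm; origin at the middle of its underside, 4 mm above the tray's underside.
- oil_bottle: Bystander: small upright oil bottle, 38 mm diameter, 105 mm high; origin under its middle. It, the thread-lock bottle and the tape roll stand at three places that are exchanged: between nest and ledge, behind the nest, and left of it near the tool tray.
- threadlock: Bystander: small upright thread-lock bottle, 16 x 26 mm, 70 mm high; origin under its middle.
- tape_roll: Bystander: roll of marking tape lying flat, 58 mm diameter, 19 mm high; origin under its middle.
- housing_3: Bystander: a fourth valve housing standing on the bench behind the nest's nose end, 30 x 49 x 37 mm; not part of this load.
- sleeve_1: Bystander: turned sleeve standing on the bench in front of the nest, 21 mm diameter, 16 mm high; origin under its middle.
- sleeve_5: Bystander: turned black sleeve standing on the bench in front of the nest, 24 mm diameter, 15 mm high; origin under its middle.
- deburrer: Bystander: pen-like deburring tool lying along the bench's front edge beside the cabinet, 121 mm long, 15 mm thick.

How it is judged:
By the outcome, as a careful person would: the job done as asked, in the order asked, and still so for the second after the job is handed in, with the robot touching nothing.
It also fails if it takes over 61 s, if anything falls off the work surface, if the arm or the gripper's body presses on something with over 40 N, if the wrist force passes 120 N, or if a joint passes its speed limit or range.

## Working session

There is one attempt and no reset: what is moved stays moved. The work goes in short steps, Python scripts to look and compute and a tool call to move; the robot and the scene stay as the last step left them, time stands still between calls to the robot, and variables do not carry over. Pictures are saved under pics/ and viewed, about 8 in all and at most 12, crops included, and the job is handed in when it is done.

Besides the shell and the picture viewer there is one more tool, called after ">>>" by a JSON object that holds its "name" and its "arguments". drive_tool: Moves the arm, as the interface text tells. Scaled input: -1 to 1 covers 0.12 m each way for a shift and 0.5 rad each way for a turn. Its arguments: {"type":"object","properties":{"series":{"type":"string"},"newtons":{"type":"number"}},"required":["series"]}

```bash
mkdir -p pics; cat > h.py <<'E'
import numpy as np, cv2
from scipy.spatial.transform import Rotation as R
from rig import telemetry, eyes, ctrl, nets
def save(p,n): cv2.imwrite('pics/'+n+'.png', p['frame'][:,:,::-1])
def proj(p,X):
    X=np.atleast_2d(X); c=(np.c_[X,np.ones(len(X))]@np.array(p['view']).T)[:,:3]
    return np.c_[p['cx']+p['fx']*c[:,0]/-c[:,2], p['cy']-p['fy']*c[:,1]/-c[:,2]]
def ray(p,u,v,z):
    V=np.array(p['view']); d=np.array([(u-p['cx'])/p['fx'],-(v-p['cy'])/p['fy'],-1.])
    d=V[:3,:3].T@d; o=-V[:3,:3].T@V[:3,3]
    return o+d*(z-o[2])/d[2]
def tool():
    s=telemetry.sense(); q=s['ee_rot']; return np.array(s['eef_pos']), R.from_quat([q[1],q[2],q[3],q[0]])
E
python3 - <<'E'
from h import *
print({k:v for k,v in telemetry.sense().items()}, ctrl.grip_depth)
for n in ['scene','top']:
    p=eyes.capture(n); save(p,n+'0'); print(n,[k for k in p], p['fx'],p['cx'],p['cy'],np.round(p['view'],3).tolist())
    for t in ['cabinet','cap_grip','nest','tray','tray_handle','housing_1','oil_bottle','threadlock','tape_roll','sleeve_1']:
        for r in nets.spot_in(t,p)[:3]:
            a=r['rect']; print(t,round(r['confidence'],2),np.round(a), np.round(ray(p,(a[0]+a[2])/2,(a[1]+a[3])/2,40)))
E
```

```text
{'time_s': 0.0, 'joints': array([ 1.04159695e+00,  3.13453773e-01,  1.49841303e+00,  4.29733425e-06,
        1.33098502e+00, -2.23404038e-01]), 'dq': array([ 2.19881680e-03, -3.21478937e-04, -1.47952667e-03,  1.62321480e-04,
       -9.30932012e-05,  1.92870050e-04]), 'tau': array([-3.69987738e-04, -4.12267756e+01, -2.59745711e+01, -1.76213730e-04,
        4.11465051e-03,  2.86581383e-05]), 'eef_pos': array([157.93851423, 500.42431991, 230.7421953 ]), 'ee_rot': array([-2.33302301e-04,  1.52303109e-01,  9.88333631e-01, -5.84764524e-04]), 'force': array([-1.11024059, -0.9723274 ,  0.27152017]), 'wrist_torque': array([ 0.00568567, -0.0045756 ,  0.02327998]), 'grip_width': 1.001184591864775} 18.700000000000003
scene ['frame', 'fx', 'fy', 'cx', 'cy', 'view', 'shot'] 607.1412100783957 325.36471160328455 244.5986781020706 [[0.67, -0.742, 0.009, -498.519], [0.291, 0.274, 0.917, -229.01], [-0.683, -0.611, 0.4, -1001.627], [0.0, 0.0, 0.0, 1.0]]
cabinet 0.64 [278. 278. 485. 382.] [ 482. -371.   40.]
cap_grip 0.76 [390. 274. 414. 313.] [ 621. -317.   40.]
nest 0.7 [230. 235. 336. 291.] [559. -40.
[... 1182 characters left out ...]
7. 245. 450. 273.] [ 498. -413.   40.]
tray 0.69 [192. 198. 298. 231.] [588. -10.  40.]
tray_handle 0.76 [197. 198. 300. 237.] [581. -16.  40.]
housing_1 0.87 [223. 211. 244. 228.] [576.  15.  40.]
housing_1 0.84 [332. 155. 349. 179.] [ 692. -213.   40.]
housing_1 0.81 [273. 202. 295. 223.] [593. -93.  40.]
oil_bottle 0.52 [357. 242. 372. 260.] [ 513. -266.   40.]
threadlock 0.43 [189. 277. 208. 289.] [440.  88.  40.]
tape_roll 0.76 [318. 135. 343. 162.] [ 733. -191.   40.]
tape_roll 0.57 [354. 240. 370. 260.] [ 516. -261.   40.]
tape_roll 0.2 [416. 244. 450. 270.] [ 502. -411.   40.]
sleeve_1 0.42 [316. 132. 341. 168.] [ 729. -187.   40.]
sleeve_1 0.38 [279. 261. 287. 272.] [477. -93.  40.]
```

```bash
python3 - <<'E'
import cv2
a=cv2.imread('pics/top0.png')[110:340,150:550]
cv2.imwrite('pics/topc.png',cv2.resize(a,None,fx=2,fy=2,interpolation=cv2.INTER_CUBIC))
a=cv2.imread('pics/scene0.png')[210:410,190:510]
cv2.imwrite('pics/scc.png',cv2.resize(a,None,fx=2.5,fy=2.5,interpolation=cv2.INTER_CUBIC))
E
```

```text
(no output)
```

View pics/topc.png

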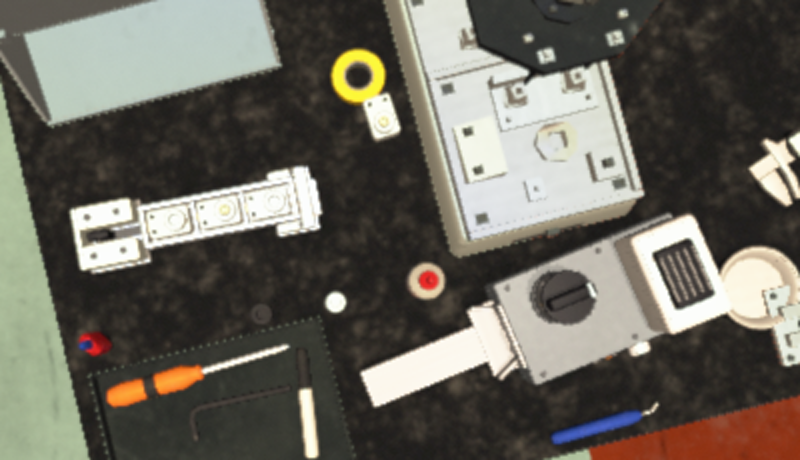

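View pics/scc.png

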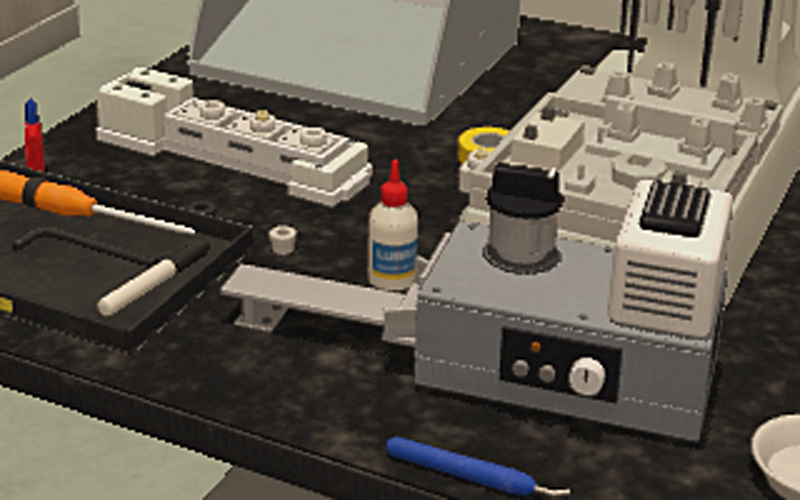

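Top view (crop pixels, 2x, offset 150,110): rear block corners ~(70,209),(136,198),(80,271),(150,262). Bosses are at (170,219),(222,211),(272,203). The ledge's end corners are ~(362,375),(377,405), the roof's front edge runs (492,288)–(540,383), and the cap's bar is at ~(572,298). The oil bottle stands between nest and ledge. Next I fit planar poses to these.

```bash
cat >> h.py <<'E'
from scipy.optimize import least_squares
def fit(p,obj,pix,x0):
    obj=np.array(obj,float); pix=np.array(pix,float)
    def W(q): c,s=np.cos(q[2]),np.sin(q[2]); return np.c_[q[0]+c*obj[:,0]-s*obj[:,1], q[1]+s*obj[:,0]+c*obj[:,1], obj[:,2]]
    r=least_squares(lambda q:(proj(p,W(q))-pix).ravel(),x0,x_scale=[10,10,.1],loss='soft_l1')
    return r.x, np.round(proj(p,W(r.x))-pix,1)
E
python3 - <<'E'
from h import *
p=eyes.capture('top')
C=lambda a:[(x/2+150,y/2+110) for x,y in a]
q,e=fit(p,[(-160,20,30),(-160,-20,30),(0,55,80),(0,-55,80),(55,19,148)],C([(362,374),(376,405),(492,288),(540,383),(570,296)]),[500,-330,-1.3]); print('cab',np.round(q,3),e.tolist())
n,e=fit(p,[(-153,33,52),(-89,33,52),(-153,-33,52),(-89,-33,52),(0,0,49)],C([(70,209),(136,198),(80,271),(150,262),(222,211)]),[580,-20,-1.4]); print('nest',np.round(n,3),e.tolist())
for t in ['oil_bottle']:
  for pp in (p,eyes.capture('scene')):
    print(nets.spot_in(t,pp)[0])
c,s=np.cos(q[2]),np.sin(q[2])
print('cap',q[0]+c*55-s*19,q[1]+s*55+c*19)
P,T=tool(); print(T.as_matrix().round(3))
E
```

```text
cab [ 460.268 -349.828   -1.152] [[-0.3, -0.0], [0.1, 1.8], [0.2, -1.9], [-1.8, 0.6], [1.5, -0.4]]
nest [584.005 -44.896  -1.362] [[2.4, 0.5], [-1.2, 0.1], [3.0, -0.2], [-2.5, -1.6], [-0.2, 0.6]]
{'rect': [354.9, 242.0, 369.5, 261.0], 'confidence': 0.68}
{'rect': [335.8, 272.7, 356.6, 325.3], 'confidence': 0.55}
cap 499.9903599299802 -392.3498424642142
[[-0.954  0.301 -0.   ]
 [ 0.301  0.954 -0.   ]
 [-0.    -0.    -1.   ]]
```

>>> {"name": "drive_tool", "arguments": {"series": "-0.79 -1 0 0 0 0 1;-0.79 -1 0 0 0 0 1;-0.79 -1 0 0 0 0 1;-0.79 -1 0 0 0 0 1"}}

```text
time_s: 1.7
eef_pos: [213.5, 354.4, 231.5]
ee_rot: [0.0, 0.154, 0.988, -0.0]
force: [0.7, 1.2, 0.3]
grip_width: 1.002
```

>>> {"name": "drive_tool", "arguments": {"series": "-0.79 -1 0 0 0 0 1;-0.79 -1 0 0 0 0 1;-0.79 -1 0 0 0 0 1;-0.79 -1 0 0 0 0 1"}}

```text
time_s: 2.1
eef_pos: [268.8, 208.1, 231.9]
ee_rot: [0.001, 0.158, 0.988, -0.0]
force: [-0.2, -0.1, 1.4]
grip_width: 1.002
```

>>> {"name": "drive_tool", "arguments": {"series": "-0.79 -1 0 0 0 0 1;-0.79 -1 0 0 0 0 1;-0.79 -1 0 0 0 0 1;-0.79 -1 0 0 0 0 1"}}

```text
time_s: 2.5
eef_pos: [323.2, 61.1, 232.4]
ee_rot: [0.001, 0.161, 0.987, -0.001]
force: [0.2, 0.2, 0.3]
grip_width: 1.001
```

>>> {"name": "drive_tool", "arguments": {"series": "-0.79 -1 0 0 0 0 1;-0.79 -1 0 0 0 0 1;-0.79 -1 0 0 0 0 1;-0.79 -1 0 0 0 0 1"}}

```text
time_s: 2.9
eef_pos: [376.6, -85.5, 232.6]
ee_rot: [0.002, 0.162, 0.987, -0.001]
force: [-0.4, 0.9, 0.1]
grip_width: 0.999
```

>>> {"name": "drive_tool", "arguments": {"series": "-0.9 -1 0 0 0 1 1;-0.9 -1 0 0 0 1 1;-0.9 -1 0 0 0 1 1;-0.9 -1 0 0 0 1 1;-0.9 -1 0 0 0 1 1"}}

```text
time_s: 3.4
eef_pos: [441.6, -233.8, 232.4]
ee_rot: [0.001, 0.402, 0.916, -0.0]
force: [-0.8, 1.2, -0.2]
grip_width: 1.001
```

```bash
cat >> h.py <<'E'
def plan(x,y,yyaw=None,z=None):
    P,T=tool(); M=T.as_matrix(); yy=np.arctan2(M[1,1],M[0,1])
    d=np.array([x,y,P[2] if z is None else z])-P
    # level target: correct tilt too
    if yyaw is None: yyaw=yy
    ty=np.array([np.cos(yyaw),np.sin(yyaw),0]); tz=np.array([0,0,-1.]); tx=np.cross(ty,tz)
    rv=(R.from_matrix(M.T@np.c_[tx,ty,tz])).as_rotvec()
    print('P',P.round(1),'yaw',yy.round(3),'shift units',(M.T@d/120).round(3),'turn units',(rv/.5).round(3))
E
python3 -c "
from h import *
plan(500,-392,.419,231)
p=eyes.capture('wrist');save(p,'w1');print(p['fx'],np.round(p['view'],3))
print(nets.spot_in('cap_grip',p))"
```

```text
P [ 441.6 -233.8  232.4] yaw 0.744 shift units [-1.3   -0.535  0.014] turn units [0.002 0.004 0.65 ]
421.83927148874653 [[ 7.36000e-01  6.77000e-01  1.00000e-03 -1.66609e+02]
 [-6.49000e-01  7.05000e-01 -2.88000e-01  4.88639e+02]
 [-1.96000e-01  2.11000e-01  9.58000e-01 -2.44164e+02]
 [ 0.00000e+00  0.00000e+00  0.00000e+00  1.00000e+00]]
[{'rect': [188.2, 385.7, 264.5, 461.5], 'confidence': 0.7}, {'rect': [190.4, 383.5, 264.7, 465.0], 'confidence': 0.29}]
```

View pics/w1.png

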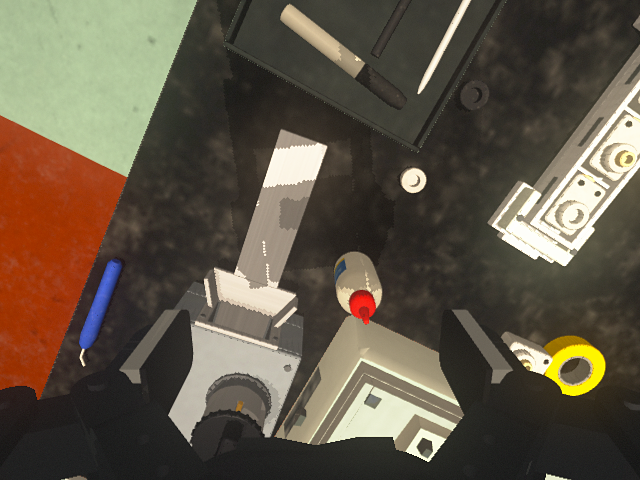

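Wrist view: ledge end corners at (280,130),(327,147), lead-in plate ends at (215,268),(298,296), cap disc around (227,430). The bottle at (358,285) sits well away from the ledge. I'll fit the cabinet again from this.

```bash
python3 - <<'E'
from h import *
p=eyes.capture('wrist')
q,e=fit(p,[(-160,20,30),(-160,-20,30),(-27,37,52),(-27,-37,52)],[(327,147),(280,130),(298,296),(215,268)],[460,-350,-1.15]); print('cab',np.round(q,3),e.tolist())
c,s=np.cos(q[2]),np.sin(q[2]); cap=[q[0]+c*55-s*19,q[1]+s*55+c*19]
print('cap',cap, proj(p,[cap+[128],cap+[148]]))
b=lambda x,y,z:[q[0]+c*x-s*y,q[1]+s*x+c*y,z]
print('roof corners',proj(p,[b(0,55,80),b(0,-55,80)]))
P,T=tool()
print('under tcp',proj(p,[P,P-[0,0,90],P-[0,0,200]]))
plan(cap[0],cap[1],q[2]+np.pi/2,231)
E
```

```text
cab [ 465.12  -343.62    -1.134] [[0.9, -2.3], [0.0, -1.1], [0.2, 10.8], [-2.5, 13.9]]
cap [np.float64(505.6045561724762), np.float64(-385.4171595303562)] [[236.49581633 445.9052383 ]
 [231.1798115  468.48949686]]
roof corners [[308.44310102 357.9846102 ]
 [173.17298753 320.0277694 ]]
under tcp [[315.85972103 316.94151078]
 [315.63184337 244.12519429]
 [315.50637506 204.0328882 ]]
P [ 440.7 -232.   233.2] yaw 0.748 shift units [-1.305 -0.474  0.022] turn units [0.002 0.006 0.623]
```

>>> {"name": "drive_tool", "arguments": {"series": "-1 -0.48 0 0 0 0.63 1;-1 -0.48 0 0 0 0.63 1;-1 -0.48 0 0 0 0.63 1;-1 -0.48 0 0 0 0.63 1;-1 -0.48 0 0 0 0.63 1"}}

```text
time_s: 4.05
eef_pos: [480.4, -357.8, 233.5]
ee_rot: [0.001, 0.538, 0.843, 0.0]
force: [-0.3, 0.2, -0.5]
grip_width: 1.0
```

>>> {"name": "drive_tool", "arguments": {"series": "-0.3 0 0 0 0 0 1;-0.3 0 0 0 0 0 1;-0.3 0 0 0 0 0 1"}}

```text
time_s: 4.35
eef_pos: [495.8, -389.0, 233.8]
ee_rot: [0.001, 0.537, 0.843, 0.0]
force: [-0.0, 0.4, -0.1]
grip_width: 0.999
```

```bash
python3 -c "
from h import *
p=eyes.capture('wrist');save(p,'w2')
P,T=tool();print(P,proj(p,[P-[0,0,85],P-[0,0,103]]))
for r in nets.spot_in('cap_grip',p): a=r['rect'];print(r,ray(p,(a[0]+a[2])/2,(a[1]+a[3])/2,135))
plan(503,-389,.43,231)"
```

```text
[ 495.69495633 -388.88279118  234.02853341] [[315.70026465 246.87572479]
 [315.62903917 237.77397127]]
{'rect': [274.8, 194.0, 362.9, 289.5], 'confidence': 0.9} [ 497.98110692 -389.24846062  135.        ]
{'rect': [135.4, 135.4, 159.0, 270.5], 'confidence': 0.41} [ 397.48794068 -410.00436419  135.        ]
P [ 495.6 -389.   234.2] yaw 0.436 shift units [-0.026  0.055  0.027] turn units [0.004 0.004 0.013]
```

View pics/w2.png

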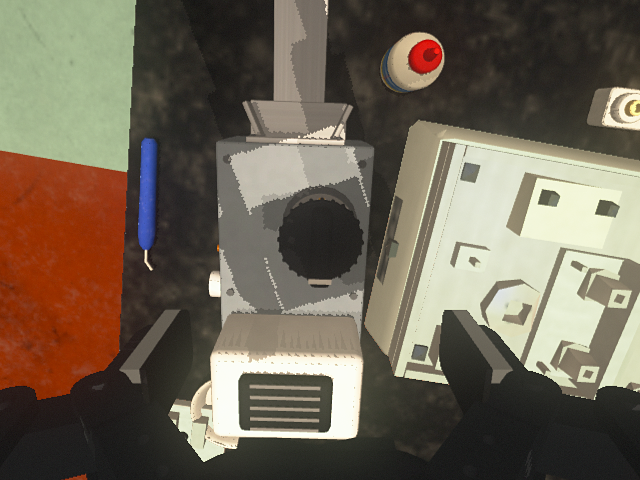

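Disc of the cap centred at (320,239). Roof front corners (217,141),(373,146), plate ends (243,103),(350,104), ledge edges at the top border at columns 274 and 328.

```bash
python3 - <<'E'
from h import *
p=eyes.capture('wrist')
q,e=fit(p,[(0,-55,80),(0,55,80),(-27,-37,52),(-27,37,52),(55,19,128)],[(217,141),(373,146),(245,103),(350,104),(320,239)],[462,-346,-1.14]); print('cab',np.round(q,3),e.tolist())
c,s=np.cos(q[2]),np.sin(q[2]); b=lambda x,y,z:[q[0]+c*x-s*y,q[1]+s*x+c*y,z]
print('ledge',proj(p,[b(-80,-20,30),b(-80,20,30)]), 'cap',b(55,19,0), ray(p,320,239,128))
# bar orientation: enhance
f=p['frame'][185:295,265:375]; cv2.imwrite('pics/bar.png',cv2.resize(np.clip(f[:,:,::-1].astype(float)*5,0,255).astype(np.uint8),None,fx=4,fy=4))
k=b(55,19,0); plan(k[0],k[1],q[2]+np.pi/2,150)
E
```

```text
cab [ 460.282 -347.568   -1.162] [[-2.9, 0.1], [1.2, -0.5], [0.9, -1.6], [-3.0, 0.3], [0.4, 2.0]]
ledge [[271.93612316  28.06902036]
 [325.54915228  29.70469553]] cap [np.float64(499.58977391628207), np.float64(-390.47438946979065), 0] [ 498.80768619 -389.40871394  128.        ]
P [ 495.6 -389.2  234.2] yaw 0.436 shift units [-0.022  0.024  0.702] turn units [0.004 0.005 0.054]
```

View pics/bar.png

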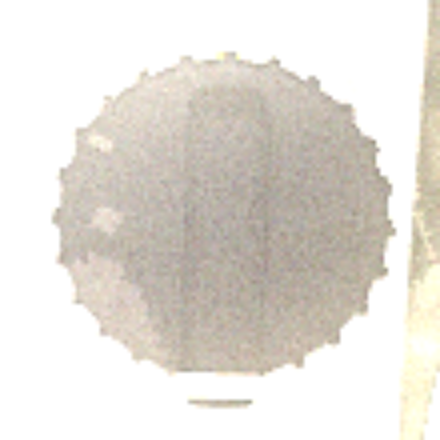

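>>> {"name": "drive_tool", "arguments": {"series": "-0.025 0.024 0.3 0.004 0.005 0.05 1;-0.025 0.024 0.5 0.004 0.005 0.05 1;-0.025 0.024 0.7 0.004 0.005 0.05 1;-0.025 0.024 0.86 0.004 0.005 0.05 1;-0.025 0.024 0.86 0.004 0.005 0.05 1;-0.025 0.024 0.86 0.004 0.005 0.05 0;-0.025 0.024 0.86 0.004 0.005 0.05 0;-0.025 0.024 0.86 0.004 0.005 0.05 0;-0.025 0.024 0.86 0.004 0.005 0.05 0;-0.025 0.024 0.86 0.004 0.005 0.05 0;-0.025 0.024 0.86 0.004 0.005 0.05 0;-0.025 0.024 0.86 0.004 0.005 0.05 0", "newtons": 60}}

```text
time_s: 5.7
eef_pos: [500.0, -390.9, 131.6]
ee_rot: [0.0, 0.548, 0.837, -0.0]
force: [-0.0, 0.5, 5.0]
grip_width: 0.12
```

```bash
python3 -c "
from h import *
s=telemetry.sense();print(s['force'],s['wrist_torque'],s['grip_width']*85);plan(499.6,-390.5,None,123.5)"
```

```text
[-0.00592332  0.49756968  4.95900941] [0.17072405 0.031537   0.02510702] 10.190610908421503
P [ 500.  -390.9  131.6] yaw 0.411 shift units [ 0.004 -0.002  0.067] turn units [ 0.001  0.001 -0.   ]
```

>>> {"name": "drive_tool", "arguments": {"series": "0 0 0.03 0 0 0 0;0 0 0.06 0 0 0 0;0 0 0.06 0 0 0 0;0 0 0.06 0 0 0 0"}}

```text
time_s: 6.1
eef_pos: [500.1, -391.0, 125.6]
ee_rot: [0.001, 0.548, 0.837, -0.0]
force: [-2.0, 2.4, 10.3]
grip_width: 0.121
```

>>> {"name": "drive_tool", "arguments": {"series": "0 0 0.01 0 0 -0.25 0;0 0 0.01 0 0 -0.5 0;0 0 0.01 0 0 -0.75 0;0 0 0.01 0 0 -1 0;0 0 0.01 0 0 -1 0"}}

```text
time_s: 6.6
eef_pos: [500.1, -391.1, 125.7]
ee_rot: [0.001, 0.322, 0.947, -0.001]
force: [-2.8, 3.5, 9.4]
grip_width: 0.121
```

```bash
python3 -c "
from h import *
s=telemetry.sense();print(s['force'],s['wrist_torque'],s['joints'],s['grip_width']*85);plan(499.6,-390.5,None,123.5)"
```

```text
[-2.77015473  3.52995082  9.37080191] [0.56461663 0.52607132 0.01818379] [-8.47808615e-01  6.42299158e-01  1.27528737e+00 -1.24353424e-04
  1.22156558e+00 -1.76277594e+00] 10.284675294640483
P [ 500.1 -391.1  125.7] yaw 0.915 shift units [0.006 0.001 0.018] turn units [-0.001  0.005  0.   ]
```

>>> {"name": "drive_tool", "arguments": {"series": "0 0 0.01 0 0 -0.25 0;0 0 0.01 0 0 -0.5 0;0 0 0.01 0 0 -0.75 0;0 0 0.01 0 0 -1 0;0 0 0.01 0 0 -1 0"}}

```text
time_s: 7.1
eef_pos: [500.1, -391.1, 125.7]
ee_rot: [0.001, 0.076, 0.997, -0.001]
force: [-3.7, 2.6, 9.9]
grip_width: 0.123
```

>>> {"name": "drive_tool", "arguments": {"series": "0 0 0.01 0 0 -0.12 0;0 0 0.01 0 0 -0.2 0;0 0 0.01 0 0 -0.2 0"}}

```text
time_s: 7.4
eef_pos: [500.1, -391.1, 125.7]
ee_rot: [0.001, 0.026, 1.0, -0.001]
force: [-3.3, 3.6, 9.9]
grip_width: 0.122
```

```bash
python3 -c "
from h import *
s=telemetry.sense();print(s['force'],s['wrist_torque'],s['grip_width']*85);plan(499.6,-390.5,None,123.5)"
```

```text
[-3.30375358  3.62375269  9.93408903] [ 0.63826816  0.58832196 -0.46058351] 10.378493354635618
P [ 500.1 -391.1  125.7] yaw 1.519 shift units [0.004 0.005 0.018] turn units [-0.005  0.005  0.   ]
```

>>> {"name": "drive_tool", "arguments": {"series": "0 0 -0.06 0 0 0 0;0 0 -0.12 0 0 0 0;0 0 -0.18 0 0 0 0;0 0 -0.19 0 0 0 0;0 0 -0.19 0 0 0 1;0 0 -0.19 0 0 0 1;0 0 -0.19 0 0 0 1;0 0 -0.19 0 0 0 1;0 0 -0.19 0 0 0 1;0 0 -0.6 0 0 0 1;0 0 -0.95 0 0 0 1;0 0 -0.95 0 0 0 1"}}

```text
time_s: 8.6
eef_pos: [501.1, -392.2, 246.3]
ee_rot: [0.005, 0.026, 1.0, -0.006]
force: [0.3, -0.5, -0.8]
grip_width: 0.996
```

```bash
python3 -c "
from h import *
p=eyes.capture('wrist');save(p,'w3')
s=eyes.capture('scene');save(s,'s3')
a=cv2.resize(s['frame'][240:390,340:500,::-1],(480,450));b=cv2.resize(p['frame'][:,:,::-1],(600,450))
cv2.imwrite('pics/c3.png',cv2.resize(np.hstack([a,b]),(800,333)))
plan(584,-45,.209,240)"
```

```text
P [ 499.9 -390.9  240.3] yaw 1.519 shift units [-0.55   2.915 -0.007] turn units [-2.00e-03  1.10e-02  2.62e+00]
```

View pics/c3.png

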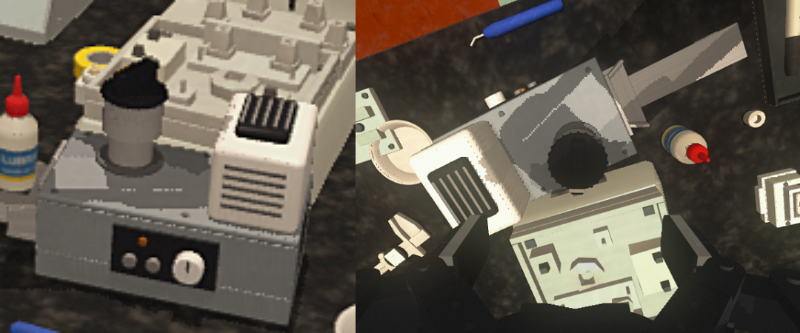

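The cap stands about 10 px higher in the scene view (16 mm expected) and is turned, so the bolt is up. Next the tray.

>>> {"name": "drive_tool", "arguments": {"series": "0 1 0 0 0 0.87 1;0 1 0 0 0 0.87 1;0 1 0 0 0 0.87 1;0 1 0 0 0 0.87 1"}}

```text
time_s: 9.1
eef_pos: [506.2, -268.4, 239.0]
ee_rot: [0.001, 0.241, 0.971, -0.001]
force: [-0.1, 0.0, 0.7]
grip_width: 1.003
```

```bash
python3 -c "
from h import *
plan(540,-160,.65,240)"
```

```text
P [ 506.2 -268.4  239. ] yaw 1.084 shift units [ 0.173  0.93  -0.01 ] turn units [-0.001  0.006  0.869]
```

>>> {"name": "drive_tool", "arguments": {"series": "0.17 0.93 0 0 0 0.87 1;0.17 0.93 0 0 0 0.87 1;0.17 0.93 0 0 0 0.87 1;0.17 0.93 0 0 0 0.87 1"}}

```text
time_s: 9.5
eef_pos: [540.7, -158.5, 237.7]
ee_rot: [0.0, 0.444, 0.896, -0.001]
force: [-0.8, -0.6, -0.6]
grip_width: 1.001
```

>>> {"name": "drive_tool", "arguments": {"series": "0.54 0.87 0 0 0 0.87 1;0.54 0.87 0 0 0 0.87 1;0.54 0.87 0 0 0 0.87 1;0.54 0.87 0 0 0 0.87 1;0.54 0.87 0 0 0 0.87 1"}}

```text
time_s: 10.0
eef_pos: [584.5, -44.8, 236.6]
ee_rot: [0.0, 0.625, 0.781, -0.001]
force: [-0.1, -1.0, -0.1]
grip_width: 1.002
```

```bash
python3 -c "
from h import *
p=eyes.capture('wrist');save(p,'w4')
P,T=tool();print(P,proj(p,[P-[0,0,P[2]-49]]))
for r in nets.spot_in('housing_1',p)[:5]+nets.spot_in('tray',p)[:2]: print(r)
plan(584,-45,.209,240)"
```

```text
[584.38690721 -45.30608769 236.82061149] [[315.98862038 208.17222992]]
{'rect': [363.2, 361.4, 412.6, 406.1], 'confidence': 0.86}
{'rect': [299.5, 228.5, 339.4, 287.0], 'confidence': 0.85}
{'rect': [301.9, 96.0, 341.5, 158.4], 'confidence': 0.78}
{'rect': [303.6, 165.3, 344.5, 224.2], 'confidence': 0.67}
{'rect': [290.2, 0.6, 355.3, 291.5], 'confidence': 0.43}
{'rect': [292.4, 0.0, 353.9, 292.9], 'confidence': 0.68}
P [584.3 -45.4 237.2] yaw 0.217 shift units [ 0.004 -0.002 -0.023] turn units [-0.001  0.003  0.015]
```

View pics/w4.png

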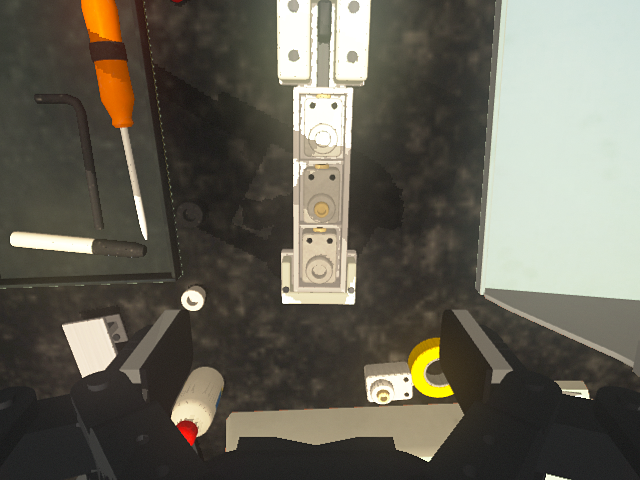

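Tray rear corners at (293,87),(352,87), block front corners (277,84),(368,85), and the stops start at (281,250),(356,250). I'll fit the nest from these.

```bash
python3 - <<'E'
from h import *
p=eyes.capture('wrist')
q,e=fit(p,[(-85,-23,38),(-85,23,38),(-89,-33,52),(-89,33,52),(59,-33,32),(59,33,32)],[(293,87),(352,87),(277,84),(368,85),(281,250),(356,250)],[584,-45,-1.36]); print('nest',np.round(q,3),e.tolist())
c,s=np.cos(q[2]),np.sin(q[2]); b=lambda x,y,z:[q[0]+c*x-s*y,q[1]+s*x+c*y,z]
print(proj(p,[b(0,0,38),b(0,0,53)]))
plan(q[0],q[1],q[2]+np.pi/2,20)
E
```

```text
nest [586.134 -38.69   -1.371] [[-0.9, -0.2], [0.3, 0.9], [0.3, -4.3], [-0.1, -3.7], [-0.1, 11.7], [0.3, 12.9]]
[[320.00606793 197.15959417]
 [320.19354149 200.84224542]]
P [584.3 -45.2 237.4] yaw 0.216 shift units [0.052 0.027 1.811] turn units [-0.001  0.003  0.033]
```

>>> {"name": "drive_tool", "arguments": {"series": "0.05 0.027 0.3 0 0.003 0.03 1;0.05 0.027 0.7 0 0.003 0.03 1;0.05 0.027 1 0 0.003 0.03 1;0.05 0.027 1 0 0.003 0.03 1"}}

```text
time_s: 10.6
eef_pos: [583.6, -39.2, 112.9]
ee_rot: [-0.004, 0.633, 0.774, -0.002]
force: [-0.4, 1.3, -0.5]
grip_width: 0.997
```

```bash
python3 - <<'E'
from h import *
p=eyes.capture('wrist');save(p,'w5')
print(nets.spot_in('housing_1',p)[:3])
q=[586.1,-38.7,-1.371]
c,s=np.cos(q[2]),np.sin(q[2]); b=lambda x,y,z:[q[0]+c*x-s*y,q[1]+s*x+c*y,z]
print(proj(p,[b(0,0,38),b(-85,-23,38),b(-85,23,38),b(50,-23,38),b(50,23,38)]).round())
plan(q[0],q[1],q[2]+np.pi/2,8)
E
```

```text
[{'rect': [292.1, 100.7, 359.0, 193.9], 'confidence': 0.9}, {'rect': [295.1, 200.9, 356.3, 290.6], 'confidence': 0.64}, {'rect': [276.9, 0.0, 367.6, 384.8], 'confidence': 0.43}]
[[322. 253.]
 [276.  87.]
 [370.  87.]
 [282. 335.]
 [361. 336.]]
P [586.6 -39.6 118.6] yaw 0.201 shift units [ 0.009 -0.003  0.922] turn units [0.001 0.001 0.002]
```

View pics/w5.png

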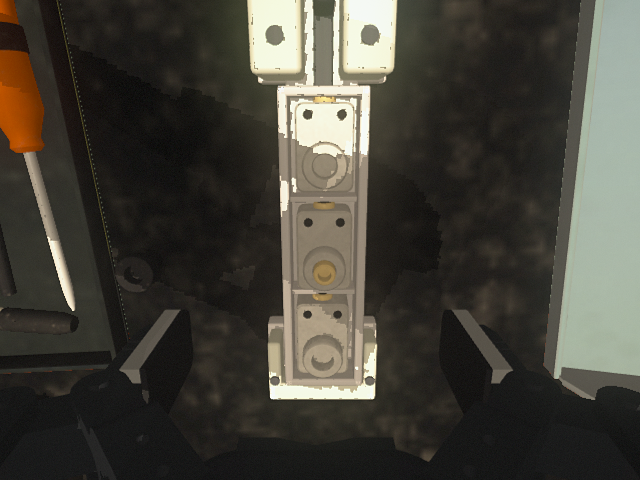

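>>> {"name": "drive_tool", "arguments": {"series": "0.01 0 0.3 0 0 0 1;0.01 0 0.6 0 0 0 1;0.01 0 0.8 0 0 0 1;0.01 0 0.92 0 0 0 1;0.01 0 0.92 0 0 0 1;0.01 0 0.92 0 0 0 1;0.01 0 0.92 0 0 0 0;0.01 0 0.92 0 0 0 0;0.01 0 0.92 0 0 0 0;0.01 0 0.92 0 0 0 0;0.01 0 0.92 0 0 0 0;0.01 0 0.92 0 0 0 0", "newtons": 70}}

```text
time_s: 11.9
eef_pos: [587.2, -38.6, 9.3]
ee_rot: [0.001, 0.633, 0.775, 0.0]
force: [0.3, 1.0, 5.5]
grip_width: 0.523
```

```bash
python3 -c "
from h import *
s=telemetry.sense();print(s['force'],s['wrist_torque'],s['grip_width']*85);plan(586.1,-38.7,.2,80)"
```

```text
[0.32836829 1.02054843 5.50035257] [0.116665   0.1712128  0.00615638] 44.48235079631342
P [587.2 -38.6   9.3] yaw 0.201 shift units [ 0.    -0.008 -0.589] turn units [0.005 0.003 0.002]
```

>>> {"name": "drive_tool", "arguments": {"series": "0 0 -0.1 0 0 0 0;0 0 -0.2 0 0 0 0;0 0 -0.3 0 0 0 0;0 0 -0.4 0 0 0 0;0 0 -0.5 0 0 0 0;0 0 -0.6 0 0 0 0;0 0 -0.7 0 0 0 0;0 0 -0.8 0 0 0 0;0 0 -0.9 0 0 0 0;0 0 -0.95 0 0 0 0;0 0 -0.95 0 0 0 0"}}

```text
time_s: 13.0
eef_pos: [587.3, -38.6, 124.3]
ee_rot: [0.002, 0.633, 0.775, 0.001]
force: [0.2, 0.9, -7.5]
grip_width: 0.527
```

```bash
python3 - <<'E'
from h import *
s=telemetry.sense();print(s['force'],s['wrist_torque'],s['grip_width']*85)
p=eyes.capture('wrist');save(p,'w6')
for r in nets.spot_in('housing_1',p)[:5]: print(r)
q=[460.3,-347.6,-1.162]
c,s=np.cos(q[2]),np.sin(q[2]); b=lambda x,y:(q[0]+c*x-s*y,q[1]+s*x+c*y)
print(b(-120,0)); plan(*b(-120,0),q[2]+np.pi/2,120)
E
```

```text
[ 0.19779562  0.85756107 -7.46966737] [-0.05463864 -0.01952573  0.01278675] 44.80910898324846
{'rect': [271.4, 414.6, 359.3, 445.3], 'confidence': 0.94}
{'rect': [267.8, 269.1, 368.9, 427.1], 'confidence': 0.81}
{'rect': [258.3, 81.9, 375.9, 254.5], 'confidence': 0.73}
{'rect': [460.7, 447.0, 499.3, 478.0], 'confidence': 0.23}
(np.float64(412.5993849121191), np.float64(-237.48800555689758))
P [586.7 -38.5 122.9] yaw 0.201 shift units [-1.335 -1.752  0.023] turn units [ 0.003  0.002 -0.416]
```

>>> {"name": "drive_tool", "arguments": {"series": "-0.2 -0.25 0 0 0 -0.05 0;-0.4 -0.5 0 0 0 -0.1 0;-0.6 -0.75 0 0 0 -0.15 0;-0.7 -0.9 0 0 0 -0.2 0;-0.7 -0.9 0 0 0 -0.2 0"}}

```text
time_s: 13.6
eef_pos: [495.8, -144.0, 122.3]
ee_rot: [0.0, 0.594, 0.804, -0.0]
force: [0.2, 0.6, -7.1]
grip_width: 0.527
```

```bash
python3 - <<'E'
from h import *
q=[460.3,-347.6,-1.162]
c,s=np.cos(q[2]),np.sin(q[2]); b=lambda x,y:(q[0]+c*x-s*y,q[1]+s*x+c*y)
plan(*b(-118,0),q[2]+np.pi/2,120)
E
```

```text
P [ 495.8 -144.   122.3] yaw 0.299 shift units [-0.557 -0.89   0.02 ] turn units [-0.     0.001 -0.22 ]
```

>>> {"name": "drive_tool", "arguments": {"series": "-0.2 -0.3 0 0 0 -0.06 0;-0.4 -0.6 0 0 0 -0.15 0;-0.5 -0.8 0 0 0 -0.22 0;-0.557 -0.89 0 0 0 -0.22 0;-0.557 -0.89 0 0 0 -0.22 0;-0.557 -0.89 0 0 0 -0.22 0"}}

```text
time_s: 14.2
eef_pos: [414.0, -238.8, 122.2]
ee_rot: [0.0, 0.549, 0.836, 0.0]
force: [-0.0, 1.0, -7.0]
grip_width: 0.527
```

```bash
python3 - <<'E'
from h import *
q=[460.3,-347.6,-1.162]
c,s=np.cos(q[2]),np.sin(q[2]); b=lambda x,y:(q[0]+c*x-s*y,q[1]+s*x+c*y)
plan(*b(-118,0),q[2]+np.pi/2,60)
p=eyes.capture('wrist');save(p,'w7'); t=eyes.capture('top')
f=cv2.resize(t['frame'][200:320,290:450,::-1],(640,480))
cv2.imwrite('pics/c7.png',cv2.resize(np.hstack([p['frame'][:,:,::-1],f]),(800,300)))
P,T=tool(); print(proj(p,[list(b(-27,37))+[52],list(b(-27,-37))+[52],list(b(0,55))+[80],list(b(0,-55))+[80]]).round())
E
```

```text
P [ 414.  -238.8  122.2] yaw 0.408 shift units [-0.002 -0.006  0.518] turn units [ 0.001 -0.    -0.001]
[[377. 401.]
 [253. 401.]
 [415. 476.]
 [215. 476.]]
```

View pics/c7.png

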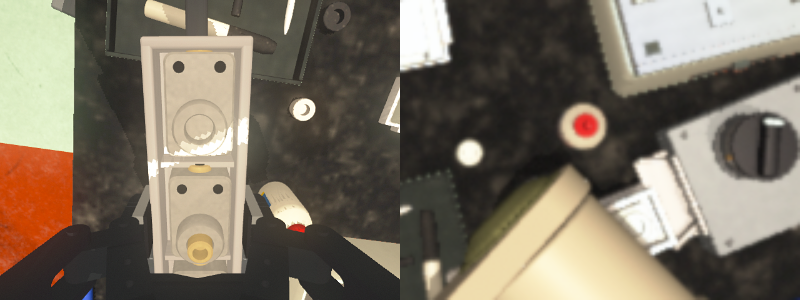

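>>> {"name": "drive_tool", "arguments": {"series": "0 0 0.2 0 0 0 0;0 0 0.4 0 0 0 0;0 0 0.6 0 0 0 0;0 0 0.7 0 0 0 0;0 0 0.75 0 0 0 0;0 0 0.765 0 0 0 0;0 0 0.765 0 0 0 0;0 0 0.765 0 0 0 0"}}

```text
time_s: 15.1
eef_pos: [414.6, -238.8, 31.3]
ee_rot: [0.001, 0.548, 0.836, -0.0]
force: [0.7, 0.8, -8.5]
grip_width: 0.525
```

```bash
python3 - <<'E'
from h import *
s=eyes.capture('scene');save(s,'s8')
f=cv2.resize(s['frame'][250:370,270:430,::-1],(800,600),interpolation=cv2.INTER_CUBIC);cv2.imwrite('pics/c8.png',f)
plan(413.4,-239.3,None,27.3)
E
```

```text
P [ 414.5 -238.8   31.2] yaw 0.41 shift units [ 0.    -0.01   0.032] turn units [ 0.001  0.003 -0.   ]
```

View pics/c8.png

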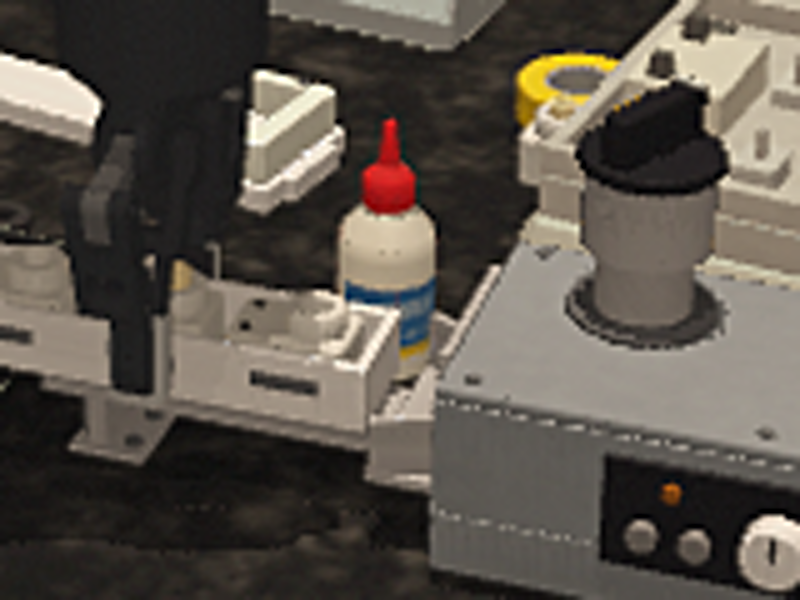

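The tray hangs just over the ledge, with its nose at the mouth of the lead-in plates and the cap up and turned. Now I lower the last few millimetres.

>>> {"name": "drive_tool", "arguments": {"series": "0 -0.01 0.015 0 0 0 0;0 -0.01 0.025 0 0 0 0;0 -0.01 0.033 0 0 0 0;0 -0.01 0.033 0 0 0 0"}}

```text
time_s: 15.55
eef_pos: [413.4, -239.4, 27.4]
ee_rot: [0.001, 0.548, 0.836, -0.0]
force: [-1.8, -0.2, -4.7]
grip_width: 0.524
```

>>> {"name": "drive_tool", "arguments": {"series": "0 0 0.008 0 0 0 0;0 0 0.008 0 0 0 0;0 0 0.008 0 0 0 0.6;0 0 0.008 0 0 0 0.75;0 0 0.008 0 0 0 0.9;0 0 0.008 0 0 0 1;0 0 0.008 0 0 0 1;0 0 0.008 0 0 0 1;0 0 0.008 0 0 0 1;0 0 -0.3 0 0 0 1;0 0 -0.6 0 0 0 1;0 0 -0.9 0 0 0 1;0 0 -1 0 0 0 1;0 0 -1 0 0 0 1"}}

```text
time_s: 16.95
eef_pos: [413.8, -239.7, 148.6]
ee_rot: [0.002, 0.548, 0.836, -0.0]
force: [0.5, -0.1, -0.6]
grip_width: 1.002
```

```bash
python3 - <<'E'
from h import *
q=[460.3,-347.6,-1.162]
c,s=np.cos(q[2]),np.sin(q[2]); b=lambda x,y:(q[0]+c*x-s*y,q[1]+s*x+c*y)
print(b(-248,0)); plan(*b(-248,0),q[2]+np.pi/2,147)
print(telemetry.sense()['force'])
E
```

```text
(np.float64(361.7187288183794), np.float64(-120.03521148425494))
P [ 413.8 -239.7  148.6] yaw 0.41 shift units [ 1.087e+00 -1.000e-03  8.000e-03] turn units [0.004 0.009 0.002]
[ 0.45128738 -0.11233729 -0.62025679]
```

>>> {"name": "drive_tool", "arguments": {"series": "0.4 0 0 0 0 0 1;0.8 0 0 0 0 0 1;1 0 0 0 0 0 1;1 0 0 0 0 0 1;1 0 0 0 0 0 1"}}

```text
time_s: 17.45
eef_pos: [365.9, -129.6, 147.3]
ee_rot: [0.002, 0.548, 0.836, -0.0]
force: [-0.4, 0.2, 0.6]
grip_width: 0.998
```

```bash
python3 - <<'E'
from h import *
p=eyes.capture('wrist');save(p,'w9')
for n in ('tray_handle','tray','housing_1'):
  for r in nets.spot_in(n,p)[:3]: print(n,r)
P,T=tool(); print(P,proj(p,[P-[0,0,P[2]-68],P-[0,0,P[2]-56]]))
E
```

```text
tray_handle {'rect': [277.1, 196.0, 351.0, 443.0], 'confidence': 0.98}
tray {'rect': [276.8, 196.9, 352.2, 440.9], 'confidence': 0.81}
housing_1 {'rect': [290.8, 304.3, 342.4, 370.8], 'confidence': 0.65}
housing_1 {'rect': [293.8, 372.8, 342.6, 442.9], 'confidence': 0.58}
[ 366.16353151 -130.31716968  147.62248336] [[315.81228296 251.10008222]
 [315.7691554  244.5285502 ]]
```

View pics/w9.png

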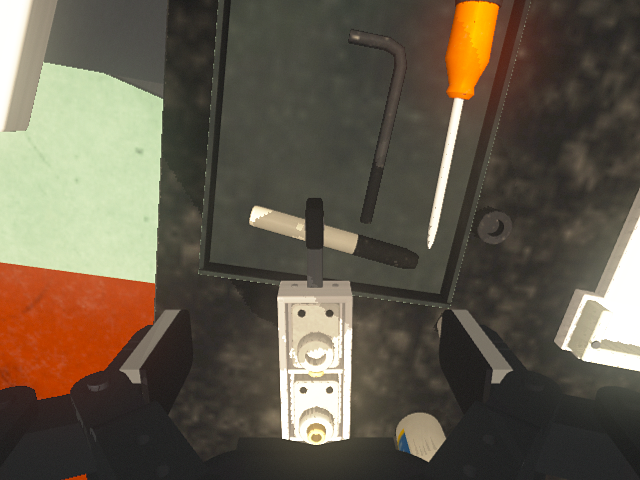

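The handle's top runs from row 198 to 248 at column 314. The pen lies below it in the tool tray, so I'll keep the fingertips at z≥42.

```bash
python3 - <<'E'
from h import *
p=eyes.capture('wrist')
h=ray(p,314.5,223,68); print(h, ray(p,314.5,198,68),ray(p,314.5,248,68)); plan(h[0],h[1],-1.162+np.pi/2,44)
m=p['frame'][:,:,:].max(2); print([ (r, m[r,295:335:2].tolist()) for r in (195,200,215,240,250)])
E
```

```text
[ 359.43080718 -116.64195217   68.        ] [ 353.96031097 -103.98773275   68.        ] [ 365.09852502 -129.75237992   68.        ]
P [ 366.1 -130.2  147.7] yaw 0.409 shift units [ 0.129 -0.007  0.864] turn units [0.003 0.008 0.   ]
[(195, [78, 76, 78, 78, 79, 80, 82, 82, 76, 77, 74, 75, 74, 78, 78, 77, 77, 76, 75, 74]), (200, [77, 76, 76, 77, 78, 78, 38, 39, 42, 40, 38, 40, 42, 36, 73, 77, 76, 77, 74, 73]), (215, [139, 98, 71, 73, 73, 51, 45, 48, 47, 46, 44, 45, 42, 43, 80, 73, 74, 74, 75, 76]), (240, [78, 75, 74, 74, 69, 72, 48, 47, 47, 49, 48, 48, 46, 43, 101, 193, 192, 195, 197, 196]), (250, [75, 76, 76, 78, 79, 79, 79, 82, 81, 80, 82, 82, 81, 78, 79, 80, 80, 82, 81, 80])]
```

>>> {"name": "drive_tool", "arguments": {"series": "0.125 -0.007 0.3 0.003 0.008 0 1;0.125 -0.007 0.6 0.003 0.008 0 1;0.125 -0.007 0.8 0.003 0.008 0 1;0.125 -0.007 0.864 0.003 0.008 0 1;0.125 -0.007 0.864 0.003 0.008 0 1;0.125 -0.007 0.864 0.003 0.008 0 0;0.125 -0.007 0.864 0.003 0.008 0 0;0.125 -0.007 0.864 0.003 0.008 0 0;0.125 -0.007 0.864 0.003 0.008 0 0;0.125 -0.007 0.864 0.003 0.008 0 0;0.125 -0.007 0.864 0.003 0.008 0 0;0.125 -0.007 0.864 0.003 0.008 0 0", "newtons": 40}}

```text
time_s: 18.9
eef_pos: [359.8, -117.1, 44.2]
ee_rot: [0.0, 0.549, 0.836, 0.0]
force: [0.1, 1.4, 4.2]
grip_width: 0.108
```

```bash
python3 - <<'E'
from h import *
s=telemetry.sense();print(s['force'],s['wrist_torque'],s['grip_width']*85)
q=[460.3,-347.6,-1.162]
c,s=np.cos(q[2]),np.sin(q[2]); b=lambda x,y:(q[0]+c*x-s*y,q[1]+s*x+c*y)
P,_=tool(); d=P[:2]-q[:2]; print('cab frame',c*d[0]+s*d[1],-s*d[0]+c*d[1])
plan(*b(-40,0),q[2]+np.pi/2)
E
```

```text
[0.0986123  1.35243359 4.16313343] [ 0.10958302 -0.10018137  0.10704463] 9.172704511382992
cab frame -251.41502360270198 -0.5781868371321934
P [ 359.8 -117.1   44.2] yaw 0.409 shift units [-1.762e+00  4.000e-03  1.000e-03] turn units [0.001 0.001 0.001]
```

>>> {"name": "drive_tool", "arguments": {"series": "-0.06 0 0 0 0 0 0;-0.12 0 0 0 0 0 0;-0.18 0 0 0 0 0 0;-0.24 0 0 0 0 0 0;-0.3 0 0 0 0 0 0;-0.36 0 0 0 0 0 0;-0.42 0 0 0 0 0 0;-0.48 0 0 0 0 0 0;-0.48 0 0 0 0 0 0"}}

```text
time_s: 19.8
eef_pos: [382.4, -169.4, 44.3]
ee_rot: [-0.001, 0.549, 0.836, 0.0]
force: [-3.3, 4.8, 9.6]
grip_width: 0.11
```

```bash
cat >> h.py <<'E'
def st():
    s=telemetry.sense();print(np.round(s['force'],1),np.round(s['wrist_torque'],2),s['grip_width']*85)
    q=[460.3,-347.6,-1.162]
    c,s=np.cos(q[2]),np.sin(q[2]); b=lambda x,y:(q[0]+c*x-s*y,q[1]+s*x+c*y)
    P,_=tool(); d=P[:2]-q[:2]; print('cab frame',c*d[0]+s*d[1],-s*d[0]+c*d[1])
    plan(*b(-40,-.5),q[2]+np.pi/2,44)
E
python3 -c "
from h import *
st()"
```

```text
[-3.3  4.8  9.6] [ 0.76  0.42 -0.03] 9.388501152452687
cab frame -194.47620246515768 -0.6725046733136395
P [ 382.4 -169.4   44.3] yaw 0.409 shift units [-1.287e+00  1.000e-03 -0.000e+00] turn units [-0.001 -0.004  0.   ]
```

>>> {"name": "drive_tool", "arguments": {"series": "-0.05 0 -0.008 0 0 0 0;-0.1 0 -0.008 0 0 0 0;-0.15 0 -0.008 0 0 0 0;-0.2 0 -0.008 0 0 0 0;-0.25 0 -0.008 0 0 0 0;-0.3 0 -0.008 0 0 0 0;-0.35 0 -0.008 0 0 0 0;-0.4 0 -0.008 0 0 0 0;-0.45 0 -0.008 0 0 0 0;-0.45 0 -0.008 0 0 0 0"}}

```text
time_s: 20.8
eef_pos: [404.5, -220.2, 45.3]
ee_rot: [0.0, 0.549, 0.836, 0.0]
force: [0.5, -1.2, -4.0]
grip_width: 0.108
```

```bash
python3 -c "
from h import *
st()"
```

```text
[ 0.5 -1.2 -4. ] [-0.1   0.03 -0.05] 9.142293227560568
cab frame -139.0954470872464 -0.5654453966092845
P [ 404.5 -220.2   45.3] yaw 0.409 shift units [-0.826  0.001  0.011] turn units [ 0. -0. -0.]
```

>>> {"name": "drive_tool", "arguments": {"series": "-0.05 0 0.003 0 0 0 0;-0.1 0 0.003 0 0 0 0;-0.15 0 0.003 0 0 0 0;-0.2 0 0.003 0 0 0 0;-0.25 0 0.003 0 0 0 0;-0.3 0 0.003 0 0 0 0;-0.35 0 0.003 0 0 0 0;-0.4 0 0.003 0 0 0 0;-0.45 0 0.003 0 0 0 0;-0.5 0 0.003 0 0 0 0;-0.55 0 0.003 0 0 0 0;-0.6 0 0.003 0 0 0 0;-0.6 0 0.003 0 0 0 0"}}

```text
time_s: 22.1
eef_pos: [433.6, -287.5, 45.1]
ee_rot: [0.001, 0.549, 0.836, -0.0]
force: [0.8, -1.6, -4.7]
grip_width: 0.106
```

```bash
python3 -c "
from h import *
st()"
```

```text
[ 0.8 -1.6 -4.7] [-0.07 -0.02 -0.01] 8.985138897446467
cab frame -65.76457640014306 -0.5615380985917469
P [ 433.6 -287.5   45.1] yaw 0.408 shift units [-0.215  0.001  0.009] turn units [ 0.001  0.004 -0.001]
```

>>> {"name": "drive_tool", "arguments": {"series": "-0.05 0 0.005 0 0 0 0;-0.1 0 0.005 0 0 0 0;-0.13 0 0.005 0 0 0 0;-0.16 0 0.005 0 0 0 0;-0.18 0 0.005 0 0 0 0;-0.2 0 0.005 0 0 0 0;-0.2 0 0.005 0 0 0 0"}}

```text
time_s: 22.8
eef_pos: [443.0, -309.1, 44.4]
ee_rot: [0.0, 0.549, 0.836, 0.0]
force: [-2.8, 4.2, -2.2]
grip_width: 0.107
```

```bash
python3 -c "
from h import *
st()"
```

```text
[-2.8  4.2 -2.2] [ 0.7   0.33 -0.04] 9.109191103138969
cab frame -42.17682028100483 -0.5545413050644203
P [ 443.  -309.1   44.4] yaw 0.408 shift units [-0.018  0.     0.003] turn units [ 0.001  0.001 -0.001]
```

Force is only ~5 N, so this is still sliding friction. I'll creep forward until it meets the stop.

>>> {"name": "drive_tool", "arguments": {"series": "-0.015 0 0.003 0 0 0 0;-0.03 0 0.003 0 0 0 0;-0.04 0 0.003 0 0 0 0;-0.04 0 0.003 0 0 0 0"}}

```text
time_s: 23.2
eef_pos: [443.0, -309.2, 44.3]
ee_rot: [-0.005, 0.549, 0.836, 0.002]
force: [-14.5, 26.4, 20.1]
grip_width: 0.103
```

>>> {"name": "drive_tool", "arguments": {"series": "0.005 0 0 0 0 0 0;0.005 0 0 0 0 0 0;0.005 0 0 0 0 0 0.4;0.005 0 0 0 0 0 0.5;0.005 0 0 0 0 0 0.5;0.005 0 0 0 0 0 0.5;0.005 0 -0.3 0 0 0 0.5;0.005 0 -0.6 0 0 0 0.5;0.005 0 -0.9 0 0 0 0.5;0.005 0 -1 0 0 0 0.5;0.005 0 -1 0 0 0 1"}}

```text
time_s: 24.3
eef_pos: [444.0, -310.3, 165.7]
ee_rot: [-0.003, 0.549, 0.836, 0.002]
force: [-0.3, -0.3, -1.3]
grip_width: 0.656
```

>>> {"name": "drive_tool", "arguments": {"series": "0.5 0 0 0 0 0 1;0.7 0 -0.2 0 0 0 1;0.7 0 -0.2 0 0 0 1;0.7 0 -0.2 0 0 0 1"}}

```text
time_s: 24.7
eef_pos: [410.5, -233.2, 189.5]
ee_rot: [-0.004, 0.548, 0.836, 0.002]
force: [-0.0, -1.3, -0.6]
grip_width: 1.005
```

```bash
python3 - <<'E'
from h import *
st()
p=eyes.capture('wrist');s=eyes.capture('scene');save(p,'w10');save(s,'s10')
f=cv2.resize(s['frame'][240:390,280:480,::-1],(640,480))
cv2.imwrite('pics/c10.png',np.vstack([cv2.resize(p['frame'][200:,:,::-1],(640,280)),cv2.resize(f,(427,320),interpolation=cv2.INTER_AREA) if 0 else cv2.copyMakeBorder(cv2.resize(f,(427,320)),0,0,0,213,cv2.BORDER_CONSTANT)]))
q=[460.3,-347.6,-1.162]
c,sn=np.cos(q[2]),np.sin(q[2]); b=lambda x,y,z:[q[0]+c*x-sn*y,q[1]+sn*x+c*y,z]
print('handle ends',proj(p,[b(-52,0,68),b(-28,0,68)]),'rear wall if home x=5', proj(p,[b(-27,-37,52),b(-27,37,52),b(-40,0,68)]))
E
```

```text
[-0.  -1.3 -0.6] [-0.   -0.05  0.01] 85.45998591676098
cab frame -124.80621821420789 -0.1960539445004983
P [ 410.5 -233.2  189.5] yaw 0.41 shift units [-0.717 -0.002  1.206] turn units [-0.002 -0.017  0.002]
handle ends [[316.31481892 332.34505356]
 [316.27160105 362.60033466]] rear wall if home x=5 [[266.93087536 351.76916652]
 [365.5723864  351.86991665]
 [316.29296824 347.64192812]]
```

View pics/c10.png

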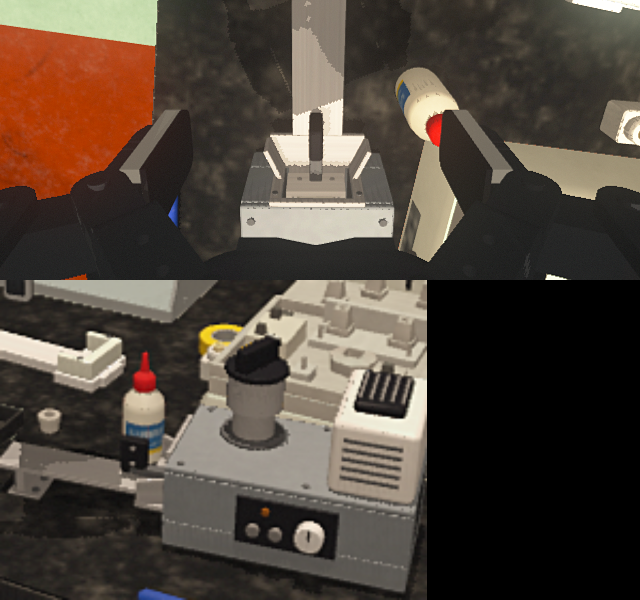

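```bash
python3 - <<'E'
from h import *
p=eyes.capture('wrist'); old=cv2.imread('pics/w10.png')[:,:,::-1]
g=lambda f:cv2.cvtColor(np.ascontiguousarray(f),cv2.COLOR_RGB2GRAY).astype(np.float32)
print('shift',cv2.phaseCorrelate(g(old)[200:420,230:410],g(p['frame'])[200:420,230:410]))
dv=cv2.phaseCorrelate(g(old)[200:420,230:410],g(p['frame'])[200:420,230:410])[0]
P,T=tool(); print(P)
G=g(p['frame'])
print('col316',[(r,int(G[r,312:321].mean())) for r in range(300,425,3)])
print('col262',[(r,int(G[r,250:270].mean())) for r in range(325,425,4)])
E
```

```text
shift ((0.4819096701711061, 0.456175210129075), 0.9435275573259518)
[ 410.54746812 -233.85856309  189.02554423]
col316 [(300, 164), (303, 163), (306, 166), (309, 142), (312, 88), (315, 56), (318, 58), (321, 58), (324, 59), (327, 59), (330, 59), (333, 69), (336, 76), (339, 75), (342, 74), (345, 74), (348, 73), (351, 73), (354, 72), (357, 72), (360, 78), (363, 140), (366, 140), (369, 140), (372, 122), (375, 81), (378, 82), (381, 122), (384, 147), (387, 148), (390, 148), (393, 176), (396, 163), (399, 108), (402, 177), (405, 240), (408, 181), (411, 205), (414, 205), (417, 205), (420, 206), (423, 207)]
col262 [(325, 54), (329, 55), (333, 58), (337, 67), (341, 76), (345, 74), (349, 68), (353, 119), (357, 109), (361, 97), (365, 91), (369, 90), (373, 90), (377, 91), (381, 90), (385, 90), (389, 91), (393, 90), (397, 89), (401, 124), (405, 110), (409, 203), (413, 200), (417, 197), (421, 178)]
```

Handle top face is at rows 333–360, against 332–362 predicted for fully home. The plate tops (row 353, predicted 352) match too. So the tray is home to within about 1 mm, and the hand is clear.

```bash
python3 -c "
from h import *
print(telemetry.sense()['time_s'], ctrl.finish_job())"
```

```text
the job is handed in; nothing more can be done
24.85 None
```

The job is done and handed in at 24.85 s of the 61 s allowed; no verdict is reported.

- **Bolt:** I pressed the cap about 6 mm and turned it 1.11 rad to its stop. It then sprang up, and the scene view shows it raised and turned.
- **Tray:** I lifted it level by its sides and set it on the ledge with its nose at the lead-in plates. I let go there, then took it by the handle and slid it in until it met the stop, with about 30 N and no further movement.
- **Last checks:**
  - The handle's top face lay within about 1 mm of where it should be when fully home, and the force after release was near zero.
  - The gripper was well above and behind the handle, and nothing touched the bystanders in use.
- **Disagreements and gaps:**
  - The last tool position, 42 mm in front of the opening, was 2 mm off the nominal 40. I put that down to where the fingers held the handle.
  - My first reading of the last picture put the handle about 20 px off. I had taken its rear face for its top, and the pixel values settled it.
  - The housings cannot be seen inside the cabinet. I saw them in their pockets while the tray was carried and, in part, on the ledge.

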